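Feel along the forged bamboo stem

TASK

With the gripper closed, stroke the fingertips lightly along the top of the forged iron bamboo stem to feel for burrs: start at the knot next to the square foot and follow the bends, in contact, over all five knots in order to the last knot beside the leaves, then come clear. Press gently, never so hard that the sprung board the stem lies on is pushed down to its stop, leave the stem lying in its place (do not lift or shift it), and leave the hammer, can and iron flower alone.

Things in the scene. Friction and masses are not known exactly. Their poses are not given: they have to be found in the camera images.
- stem: iron bamboo stem, loose, 0.5 kg, flat on the board. Origin: underside, mid-length; x runs from the foot (-x) to the leaves (+x), z up. Bar 14 mm wide, 16 high, flat level top, straight between five knots (collars 24 mm across, tops flush). Square foot 36 x 50 x 12 mm and three 6 mm leaves at the ends, 318 mm over all. Knots at x, y mm: 1 (-104,-16), 2 (-52,8), 3 (0,16), 4 (52,0), 5 (104,-18)
- knot1 (a point): centre of the top face of knot 1, the knot nearest the square foot: start here (on the stem, 16 mm above the board)
- knot2 (a point): centre of the top face of knot 2 (on the stem, 16 mm above the board)
- knot3 (a point): centre of the top face of knot 3 (on the stem, 16 mm above the board)
- knot4 (a point): centre of the top face of knot 4 (on the stem, 16 mm above the board)
- knot5 (a point): centre of the top face of knot 5, the knot nearest the leaves: finish here (on the stem, 16 mm above the board)
- mid1 (a point): point on the stem's top face halfway between knots 1 and 2
- mid2 (a point): point on the stem's top face halfway between knots 2 and 3
- mid3 (a point): point on the stem's top face halfway between knots 3 and 4
- mid4 (a point): point on the stem's top face halfway between knots 4 and 5
- rest (a joint): how far the sprung board is pressed down, m: 0 at its upper stop, 0.015 at its lower stop. It moves straight down without tilting; it starts to sink at about 1.5 to 3 N and needs about 0.4 N more per mm, so 7.5 to 9 N reach the lower stop
- rest_mid (a point): centre of the top face of the plywood board, 56 mm above the table when up; axes along those of the stem. Board 360 x 130 x 12 mm, on springs. Four brass pins 10 mm high and a 12 mm high strip at each end keep the stem in place with about 3 mm play
- hammer: bystander: hammer lying beside the board, 240 mm long; handle to its -x
- can: bystander: painted metal can, 66 mm across, 95 mm high, standing; origin at the centre of its underside
- flower: bystander: spiky iron flower, about 60 mm across, 30 mm high, on a 52 mm disc; origin at the centre of its underside

How it is judged:
By the outcome, as a careful person would: the job done as asked, in the order asked, and still so for the second after the job is handed in, with the robot touching nothing.
It also fails if it takes over 40 s, if anything falls off the work surface, if the arm or the gripper's body presses on something with over 40 N, if the wrist force passes 120 N, or if a joint passes its speed limit or range.

ROBOT

A 7-joint arm with a two-finger parallel gripper is mounted at the origin on the work surface. World frame = base frame: x ahead of the robot, y to its left, z up, the work surface at z = 0. Lengths are in m, angles in degrees, forces in N, time in s.
With the tool pointing down it reaches from about 0.425 to 0.8 m from the base axis. Payload 8.3 kg.
Tool frame: the origin (TCP) lies between the finger pads, 19 mm behind the fingertips; this is the grasp point; z points along the fingers, y is the line along which they close (so a half turn about z gives the same grasp; the last joint's range is limited). The gripper opens to 85 mm and grips with 20 to 120 N. Pads are 22 mm wide; open, the fingers measure 114 mm over their backs; the gripper's body (76 mm by 85 mm) begins 54 mm behind the grasp point. The pads swing forward as they close: fully open they stand 13 mm farther back than shut.
Start: joints at [-70.411, 21.967, 0.94, 78.501, -0.361, 79.538, -2.664], TCP at [0.246, 0.574, 0.25] pointing down, gripper open.
Joint ranges: [-169.22, 169.22], [-14.56, 117.87], [-87.37, 89.26], [10.42, 133.3], [-82.24, 262.24], [0.94, 117.77], [-172.7, 172.7]. Speed limits (degrees/s): [136.94, 136.94, 172.46, 172.46, 180, 180, 180].

INTERFACE

Orientations are given as a 3x3 rotation matrix whose columns are the frame's x, y, z axes.
In Python, from workcell import r, sensors, vision gives the robot as it stands. The module is installed in compiled form; this text tells all that it offers. Calls block until the motion is done:
- r.move_pose(position, orientation): joint-space move of the TCP to a pose.
- r.move_linear(position, rate=0.15, rotation=None, contact_N=None): straight line of the TCP; rotation=None keeps the orientation; rate is the mean speed in m/s. With contact_N (N) it stops when the force on the tool has changed by that much, and returns True; else False.
- r.set_joints(angles): joint-space move.
- r.release() and r.close(): open the fingers fully, or close them until they stop; the grip force is fixed at half the most.
- r.pause(seconds).
- r.inverse_kinematics(position, orientation): joint angles nearest the present ones, or None.
- sensors.get_obs(): the state.
- vision.read_camera(name): name is "scene" or "side" or "wrist"; returns a dict with "img" (480x640x3 uint8, blue, green, red), "fx", "fy", "cx", "cy" (pixels), "dist" ([k1, k2, p1, p2, k3] as OpenCV has them; the pictures are not rectified), "R" (3x3) and "t" (3): a world point X has camera coordinates R X + t; the wrist camera has in their place "hand_eye" (4x4, takes a point from camera to tool coordinates, whose origin is the TCP and whose axes are the flange's). Camera axes: x right, y down, z forward; pixel columns grow to the right and rows downward; lengths in m; the calibration is good to about 2 mm. A picture is of the moment at which its call begins: read the wrist's pose just before it. There is no depth.
A pose or a line that the arm cannot do raises r.PlanningError and nothing moves.
- r.hand_in(): hands the job in; it is judged then, once.
Trained networks look in the newest picture that a camera, given by its name, has taken for a name from the list of things; names that differ only in an ending like _2 or _b are one class to them, and where a whole thing is asked for, a point or a joint stands for the part that bears it (a point fixed in the world has none). Each returns a list of dicts, best first, with "p" (0 to 1); they miss things now and then, are a little off and sometimes report something else, mostly with a low value. They report only what shows in the picture. A call takes as long as a camera call.
- vision.recognise(camera, label): "at" ([x, y, z] in m, in world coordinates, good to about 4 mm: the middle of the surface that is visible of it).
- vision.regions_of(camera, label): "region" (480x640 bool, what is visible of it).
- vision.place_of(camera, label): "at" ([x, y, z] in m, in world coordinates, good to about 4 mm: a listed point, or the origin of a listed thing).
The state is a dict: "clock": time; "joint_pos": joint angles; "dq": joint speeds; "effort": joint torques, N m; "ee_pos": TCP position; "tcp_rot": TCP orientation; "contact_force": force on the tool from outside, world axes, zero at the start; "moment": the same for the moment, N m; "gripper_width": finger opening in m; "grasp_force": force on a finger pad.
Only numpy, scipy, OpenCV 4.12 (cv2) and the standard library are available. Lean on these libraries where they do the work, as an engineer would, in place of code of your own. Each camera call takes 0.05 s, during which the arm holds its last target. There are 200 camera calls.

## Working session

There is one attempt and no reset: what is moved stays moved. The work goes in short steps, each a Python script; the robot and the scene stay as the last script left them, time stands still between calls to the robot, and variables do not carry over. Pictures are saved under pics/ and viewed, at most 10 in all, crops included, and the job is handed in when it is done.

```bash
mkdir -p pics; python3 - <<'E'
from workcell import r, sensors, vision
import cv2, numpy as np
o=sensors.get_obs(); print(o['clock'],o['ee_pos'],o['tcp_rot'],o['contact_force'])
for c in ("scene","side"):
    d=vision.read_camera(c); cv2.imwrite(f'pics/{c}0.png',d['img'])
    for n in ["knot1","knot2","knot3","knot4","knot5","stem","rest_mid","hammer","can","flower"]:
        q=vision.place_of(c,n)
        print(c,n,[(np.round(a['at'],4).tolist(),round(a['p'],2)) for a in q[:2]])
print(sensors.get_obs()['clock'])
E
```

```text
0.0 [0.24591179 0.57408686 0.2489267 ] [[-9.19219789e-01  3.93744040e-01 -7.81361229e-04]
 [ 3.93744815e-01  9.19217935e-01 -1.84597100e-03]
 [-8.59882592e-06 -2.00451001e-03 -9.99997991e-01]] [ 0.35532036 -0.06970642  0.27279206]
scene knot1 [([0.5924, 0.0628, 0.0727], 0.96), ([0.4665, 0.1559, 0.0763], 0.89)]
scene knot2 [([0.5924, 0.0628, 0.0727], 0.96), ([0.4665, 0.1559, 0.0763], 0.89)]
scene knot3 [([0.5924, 0.0628, 0.0727], 0.96), ([0.4665, 0.1559, 0.0763], 0.89)]
scene knot4 [([0.5924, 0.0628, 0.0727], 0.96), ([0.4665, 0.1559, 0.0763], 0.89)]
scene knot5 [([0.5924, 0.0628, 0.0727], 0.96), ([0.4665, 0.1559, 0.0763], 0.89)]
scene stem [([0.5484, 0.0948, 0.0556], 0.88)]
scene rest_mid [([0.5481, 0.0957, 0.0563], 0.87)]
scene hammer [([0.5096, -0.074, -0.0024], 0.73)]
scene can [([0.6474, 0.0645, 0.0747], 0.74), ([0.5642, 0.2459, 0.0007], 0.65)]
scene flower [([0.6502, 0.1915, 0.0042], 0.76)]
side knot1 [([0.5949, 0.0626, 0.0721], 0.96), ([0.5439, 0.0775, 0.0729], 0.79)]
side knot2 [([0.5949, 0.0626, 0.0721], 0.96), ([0.5439, 0.0775, 0.0729], 0.79)]
side knot3 [([0.5949, 0.0626, 0.0721], 0.96), ([0.5439, 0.0775, 0.0729], 0.79)]
side knot4 [([0.5949, 0.0626, 0.0721], 0.96), ([0.5439, 0.0775, 0.0729], 0.79)]
side knot5 [([0.5949, 0.0626, 0.0721], 0.96), ([0.5439, 0.0775, 0.0729], 0.79)]
side stem [([0.551, 0.0968, 0.0563], 0.57)]
side rest_mid [([0.5546, 0.0953, 0.0535], 0.83), ([0.6526, 0.1882, -0.0011], 0.42)]
side hammer [([0.5104, -0.0739, 0.0003], 0.98)]
side can [([0.5666, 0.24, -0.0008], 0.76)]
side flower [([0.6509, 0.1876, -0.0018], 0.41)]
1.1
```

```bash
python3 - <<'E'
from workcell import r, sensors, vision
import numpy as np
for c in ("scene","side"):
    vision.read_camera(c)
    for a in vision.place_of(c,"knot1"): print(c,np.round(a['at'],4),round(a['p'],2))
print(vision.read_camera("wrist")["hand_eye"])
E
```

```text
scene [0.5399 0.0854 0.0729] 0.92
scene [0.4998 0.1148 0.0742] 0.92
scene [0.5899 0.0629 0.0718] 0.84
scene [0.4669 0.1584 0.0747] 0.7
scene [0.651  0.0642 0.0751] 0.66
side [0.5944 0.0644 0.0754] 0.91
side [0.5432 0.0798 0.0744] 0.87
side [0.4668 0.1543 0.0721] 0.83
side [0.6552 0.0657 0.0722] 0.76
side [0.5064 0.1156 0.0728] 0.62
[[-2.01709489e-04 -9.64112976e-01 -2.65492239e-01  6.68847022e-02]
 [ 9.99999714e-01 -3.88065381e-04  6.49470730e-04  5.72077738e-04]
 [-7.29191505e-04 -2.65492032e-01  9.64112778e-01 -1.23571706e-01]
 [ 0.00000000e+00  0.00000000e+00  0.00000000e+00  1.00000000e+00]]
```

View pics/scene0.png

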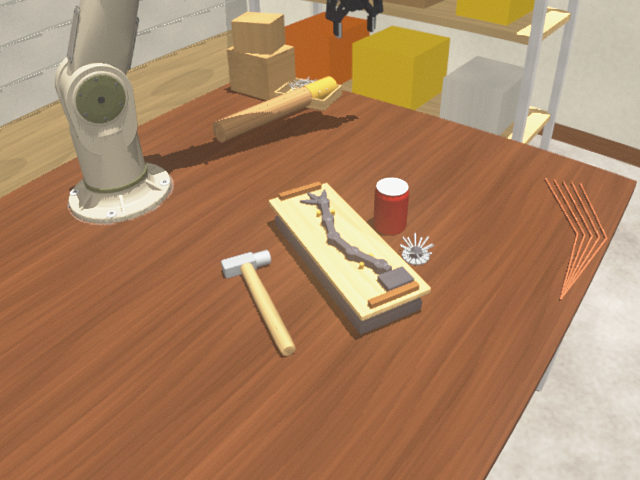

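View pics/side0.png

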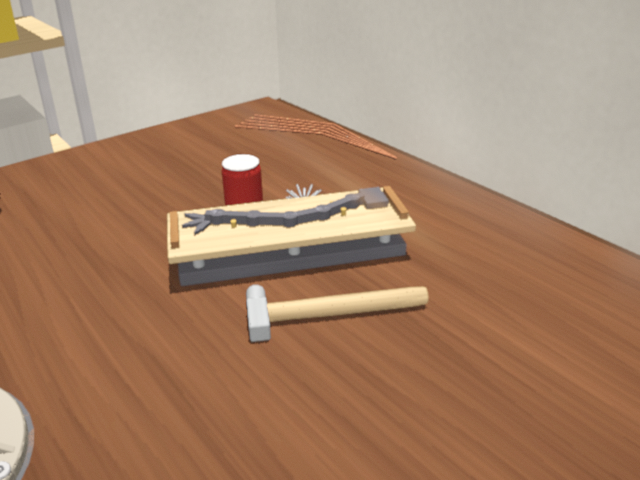

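```bash
cat > h.py <<'E'
from workcell import r, sensors, vision
import numpy as np, cv2
from scipy.optimize import linear_sum_assignment
K=np.array([[-104,-16],[-52,8],[0,16],[52,0],[104,-18]])/1e3
def fit(P,th=np.deg2rad(154),c=np.array([.551,.096])):
    for _ in range(8):
        R=np.array([[np.cos(th),-np.sin(th)],[np.sin(th),np.cos(th)]])
        W=K@R.T+c
        D=np.linalg.norm(P[:,None,:2]-W[None],axis=2); j=D.argmin(1); ok=D.min(1)<.015
        A,B=K[j[ok]],P[ok,:2]; a,b=A.mean(0),B.mean(0); A=A-a;B=B-b
        th=np.arctan2((A[:,0]*B[:,1]-A[:,1]*B[:,0]).sum(),(A*B).sum())
        R=np.array([[np.cos(th),-np.sin(th)],[np.sin(th),np.cos(th)]]); c=b-R@a
    res=np.linalg.norm(P[ok,:2]-(K[j[ok]]@R.T+c),axis=1)
    return th,c,R,j,ok,res
E
python3 - <<'E'
from h import *
r.close()
th=np.deg2rad(154)
x=np.array([np.cos(th),np.sin(th),0]);z=np.array([0,0,-1.]);Rt=np.c_[x,np.cross(z,x),z]
P=[]
for k,(dx,h) in enumerate([(0.03,.27),(-.03,.25)]):
    p=np.array([.551,.096,h])+x*dx
    r.move_pose(p,Rt); r.pause(.3)
    o=sensors.get_obs(); d=vision.read_camera("wrist"); cv2.imwrite(f'pics/w{k}.png',d['img'])
    np.savez(f'w{k}.npz',**{a:np.array(d[a]) for a in d},p=o['ee_pos'],R=o['tcp_rot'])
    q=[a['at'] for a in vision.place_of("wrist","knot1") if a['p']>.4]; print(np.round(q,4).tolist()); P+=q
    for n in("stem","rest_mid"): print(n,[(np.round(a['at'],4).tolist(),round(a['p'],2)) for a in vision.place_of("wrist",n)])
for c in("scene","side"):
    vision.read_camera(c); P+=[a['at'] for a in vision.place_of(c,"knot1") if a['p']>.5]
P=np.array(P); np.save('P.npy',P)
th,c,R,j,ok,res=fit(P); print(np.rad2deg(th),c,j,ok,res.round(4),P[:,2].round(4)); print((K@R.T+c).round(4))
o=sensors.get_obs();print(o['clock'],o['joint_pos'],o['contact_force'],o['gripper_width'])
E
```

```text
[[0.5913, 0.0652, 0.076], [0.5022, 0.1162, 0.073], [0.5447, 0.0772, 0.0756], [0.4628, 0.1568, 0.0717]]
stem [([0.5473, 0.0909, 0.0563], 0.73)]
rest_mid [([0.5526, 0.0948, 0.0561], 0.95)]
[[0.5451, 0.0755, 0.074], [0.4649, 0.1555, 0.0714], [0.5013, 0.1118, 0.0749], [0.5935, 0.0647, 0.0729], [0.6493, 0.0649, 0.0734]]
stem [([0.5494, 0.0918, 0.0555], 0.7)]
rest_mid [([0.549, 0.0922, 0.0576], 0.56), ([0.5443, 0.0752, 0.0708], 0.22)]
154.46074694241008 [0.54950479 0.09357408] [1 3 2 4 2 4 3 1 0 2 3 0 4 1 2 1 2 4 0 3] [ True  True  True  True  True  True  True  True  True  True  True  True
  True  True False  True  True  True  True  True] [0.0021 0.0004 0.0029 0.0022 0.0044 0.0017 0.0044 0.0009 0.002  0.0064
 0.0035 0.0044 0.0046 0.0048 0.0024 0.0047 0.004  0.0036 0.0008] [0.076  0.073  0.0756 0.0717 0.074  0.0714 0.0749 0.0729 0.0734 0.0759
 0.0711 0.0731 0.0743 0.0739 0.0538 0.0729 0.0717 0.0749 0.0744 0.069 ]
[[0.6502 0.0632]
 [0.593  0.0639]
 [0.5426 0.0791]
 [0.5026 0.116 ]
 [0.4634 0.1547]]
5.6333 [-32.02586898  17.70592341  26.55919524  86.31333949  -7.99773421
  77.86131078  59.13197486] [-0.38965026  0.24054915 -0.54451002] -0.00011316972715620367
```

View pics/w0.png

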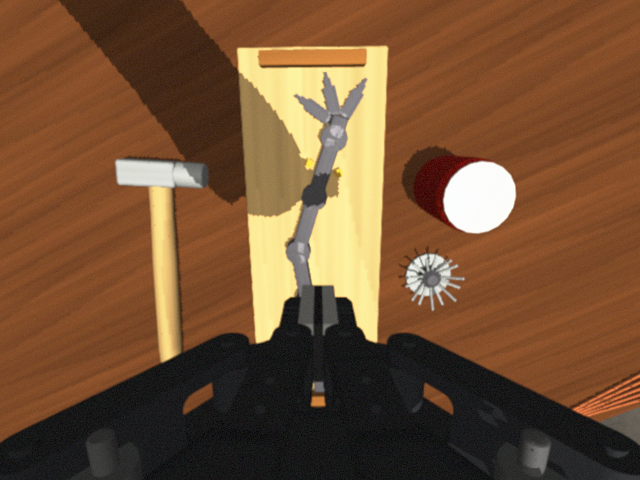

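```bash
python3 - <<'E'
from h import *
th,c,R,j,ok,res=fit(np.load('P.npy'))
W=np.c_[K@R.T+c,np.full(5,.072)]
ims=[]
for k in(0,1):
    d=np.load(f'w{k}.npz'); H=d['hand_eye']
    X=(W-d['p'])@d['R']; X=(X-H[:3,3])@H[:3,:3]
    Kc=np.array([[d['fx'],0,d['cx']],[0,d['fy'],d['cy']],[0,0,1]],float)
    u=cv2.projectPoints(X,np.zeros(3),np.zeros(3),Kc,d['dist'].astype(float))[0][:,0]; print(u.round(1).tolist())
    im=d['img'].copy(); 
    im=cv2.resize(im[60:320,230:400],None,fx=2.3,fy=2.3,interpolation=cv2.INTER_CUBIC)
    for q in u: cv2.drawMarker(im,tuple(int(v) for v in (q-[230,60])*2.3),(0,0,255),0,12,1)
    ims.append(im)
cv2.imwrite('pics/ov.png',np.hstack(ims))
E
```

```text
[[330.2, 349.2], [305.9, 302.5], [296.5, 251.8], [312.8, 196.6], [333.0, 136.4]]
[[331.1, 303.5], [304.2, 249.6], [293.6, 190.7], [311.9, 126.0], [334.5, 54.8]]
```

View pics/ov.png

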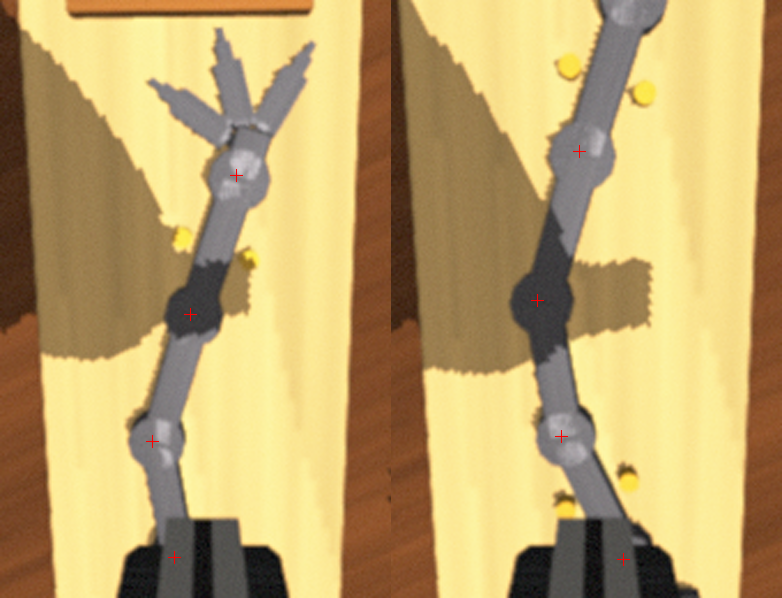

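```bash
python3 - <<'E'
from h import *
th,c,R,j,ok,res=fit(np.load('P.npy'))
W=K@R.T+c
x=np.array([np.cos(th),np.sin(th),0]);z=np.array([0,0,-1.]);Rt=np.c_[x,np.cross(z,x),z]
s=W[0]-.002*(W[1]-W[0])/np.linalg.norm(W[1]-W[0])
r.move_pose([*s,.14],Rt); r.move_linear([*s,.105],rate=.06); r.pause(.3)
o=sensors.get_obs(); b=o['contact_force']; print('base',b,o['ee_pos'],o['clock'])
hit=r.move_linear([*s,.080],rate=.01,contact_N=1.5)
o=sensors.get_obs(); zc=o['ee_pos'][2]; print(hit,o['ee_pos'],o['contact_force']-b,o['clock'])
if hit:
    for d in(.0015,.003):
        r.move_linear([*s,zc-d],rate=.01); r.pause(.15)
        o=sensors.get_obs(); print(o['ee_pos'],o['contact_force']-b,o['clock'])
np.savez('st.npz',b=b,zc=zc,W=W,Rt=Rt)
E
```

```text
base [-0.13506432 -0.37869062  0.14592646] [0.65240558 0.06313988 0.10527388] 7.2667
True [0.65220713 0.06313228 0.0902654 ] [0.96338457 1.0596931  2.22033224] 8.7083
[0.65230685 0.06316415 0.08883787] [0.32681782 1.85251718 2.93635793] 9.125
[0.65230253 0.06315376 0.08732195] [ 0.01084084 -0.27670082  3.09074567] 9.575
```

```bash
python3 - <<'E'
from h import *
s=np.load('st.npz'); W=s['W']; b=s['b']; zt=s['zc']-.0035
n=(W[4]-W[3])/np.linalg.norm(W[4]-W[3])
pts=[W[0]]
for i in range(4): pts+=[(W[i]+W[i+1])/2,W[i+1]]
pts.append(W[4]+.002*n)
for q in pts:
    r.move_linear([*q,zt],rate=.025)
    f=np.mean([sensors.get_obs()['contact_force']-b for _ in range(3)],0); o=sensors.get_obs()
    print(o['ee_pos'].round(4),f.round(2),round(o['clock'],2))
    if f[2]<2: zt-=.001
    if f[2]>5: zt+=.001
    if f[2]>7: zt+=.002
r.move_linear([*pts[-1],.12],rate=.05)
p=pts[-1]
r.move_linear([*p,.25],rate=.15)
r.move_pose([.551-.03*.9,.096+.03*.43,.25],s['Rt']); r.pause(.2)
d=vision.read_camera("wrist"); cv2.imwrite('pics/after.png',d['img'])
P=[]
for c in("wrist","scene","side"):
    vision.read_camera(c); P+=[a['at'] for a in vision.place_of(c,"knot1") if a['p']>.5]
th,c,R,j,ok,res=fit(np.array(P)); print(np.rad2deg(th),c,sensors.get_obs()['clock'])
w=cv2.imread('pics/w1.png'); cv2.imwrite('pics/cmp.png',cv2.resize(np.hstack([w[:330,220:420],d['img'][:330,220:420]]),None,fx=1.8,fy=1.8))
E
```

```text
[0.6506 0.0632 0.0871] [2.34 0.23 4.13] 9.82
[0.6215 0.0636 0.0866] [1.36 0.67 3.3 ] 11.12
[0.5928 0.064  0.0866] [2.33 0.02 2.87] 12.41
[0.5676 0.0717 0.0866] [ 1.27 -0.15  3.42] 13.61
[0.5425 0.0793 0.0867] [1.41 0.76 3.05] 14.81
[0.5225 0.0978 0.0867] [0.91 0.96 3.59] 16.05
[0.5025 0.1162 0.0867] [ 1.34 -0.09  4.26] 17.29
[0.4829 0.1355 0.0867] [1.13 0.4  3.85] 18.54
[0.4633 0.1549 0.0867] [0.38 0.12 3.  ] 19.79
[0.4619 0.1561 0.0867] [ 1.43 -0.74  3.49] 20.04
154.07905671809678 [0.54975302 0.09389391] 22.8333
```

View pics/cmp.png

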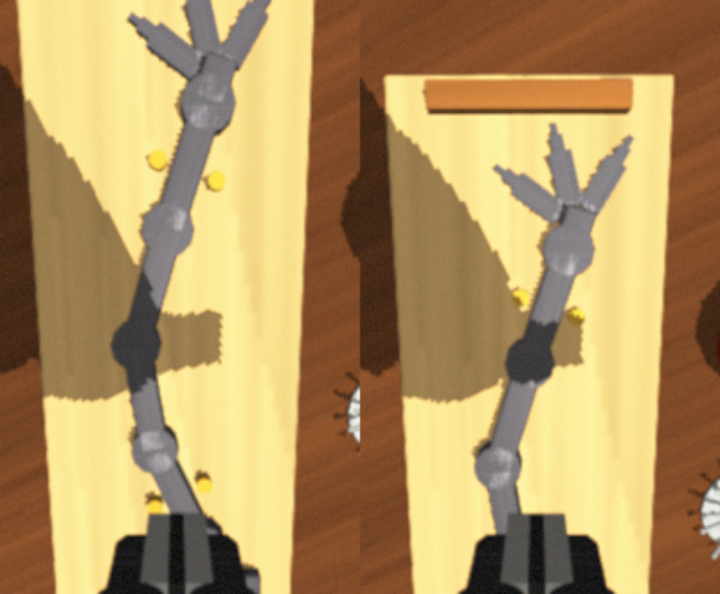

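The right-hand picture shows the stem still between its pins, with knot 5 at about (568,248). The fitted pose has not moved beyond the measurement noise, and the measured force was about 3 to 4 N at every knot and midpoint.

```bash
python3 -c "
from workcell import r
print(r.hand_in())"
```

```text
the job is handed in; nothing more can be done
None
```

The closed fingertips stroked the stem from knot 1 to knot 5 in order, with 2.9 to 4.3 N at each knot and midpoint checked (the board's stop needs 7.5 N or more); the stem stayed in its place, the arm came clear, and the job was handed in at about 23 s.

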